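Snap the cover onto a sensor box in the fence corner

ROBOT

A 7-joint arm with a two-finger parallel gripper is mounted at the origin on the work surface. World frame = base frame: x ahead of the robot, y to its left, z up, the work surface at z = 0. Lengths are in m, angles in rad, forces in N, time in s.
With the tool pointing down it reaches from about 0.425 to 0.925 m from the base axis. Payload 6.8 kg.
Tool frame: the origin (TCP) lies on the centre line of the jaws, within the pads' length; the fingertips stand 8 mm ahead of it and the grasp point (between the pads) lies 11 mm behind it; z points along the fingers, y is the direction in which the jaws open and shut (so a half turn about z gives the same grasp; the last joint's range is limited). The gripper opens to 88 mm and grips with 3 to 60 N. Pads are 20 mm wide; open, the fingers measure 115 mm over their backs; the gripper's body (75 mm by 178 mm) begins 61 mm behind the grasp point.
Start: joints at [-1.224, 0.477, 0.022, 1.555, -0.011, 1.109, -0.083], TCP at [0.297, 0.606, 0.231] pointing down, gripper open.
Joint ranges: [-2.96, 2.96], [-0.34, 2.1], [-1.41, 1.46], [0.24, 2.44], [-1.37, 4.51], [0.17, 1.92], [-2.96, 2.96]. Speed limits (rad/s): [2.39, 2.39, 3.14, 3.14, 3.14, 3.14, 3.14].

INTERFACE

Orientations are given as a unit quaternion [w, x, y, z].
In Python, from rig import arm, cams, workorder gives the robot as it stands. The module is installed in compiled form; this text tells all that it offers.
- The arm moves only by the tool drive_tool, never from a script. Its argument "commands" is a list of rows, each a list of 7 numbers: the shift along the tool's x, y, z in m, then the turn, a rotation vector about the tool's x, y, z in degrees, then the finger opening in m, from 0 to 0.0878. A call has 1 to 8 rows; each row is the pose to reach, as a shift and turn from the pose commanded when the call began, along the tool's axes at that moment; what a row does not reach only later rows make up. A row lasts 1/8 s, in which the tool goes at most 62.5 mm and 10.7 degrees, less where a joint would pass 70% of its speed; a pose out of reach is approached as far as the arm can. A call with a gripper value outside its range is refused whole. The fingers move at their own pace and stop on an object; "newtons" is the grip in N (left out, the last holds). Time passes only in rows, so rows that repeat a pose let the fingers close. It gives the time, the measured TCP pose, the force and the opening at its end, in the units of the state.
- arm.get_state(): the state, without advancing time (a new reading comes with each control period).
- cams.read_camera(name): name is "scene" or "top" or "wrist"; returns a dict with "color" (480x640x3 uint8, red, green, blue), "fx", "fy", "cx", "cy" (pixels), "k1" (the pictures are not rectified: a ray, as slopes to the right and down, at radius r is drawn at 1 + k1 r^2 times it, then the intrinsics apply), "cam_to_world" (4x4, takes a point from camera to world coordinates). Camera axes: x right, y down, z forward; pixel columns grow to the right and rows downward; lengths in m; the calibration is good to about 2 mm. A picture is of the moment at which its call begins. There is no depth.
- workorder.close_job(): hands the job in, once; it reports no verdict.
The state is a dict: "time": time; "q": joint angles; "qvel": joint speeds; "tau": joint torques, N m; "ee_pos": TCP position; "orientation": TCP orientation; "wrist_force": force on the tool from outside, world axes, zero at the start; "moment": the same for the moment, N m; "grip_width": opening from 0.0 (shut) to 1.0 (fully open).
Only numpy, scipy, OpenCV 4.12 (cv2) and the standard library are available. Lean on these libraries where they do the work, as an engineer would, in place of code of your own. Each camera call takes 0.05 s, during which the arm holds its last target.

TASK

Push the open grey sensor box square and flush into the corner of the steel fence so that it is backed up on both sides. Then take the cover off the white block by its grip bar and press it down squarely onto the box until it snaps home and sits flush on the rim all round, and keep pressing. Finish while still gripping the bar and pushing the cover down firmly (about 15 N), with the box still tight in its corner and the other things on the bench left where they are.

Things in the scene. Friction and masses are not known exactly. Their poses are not given: they have to be found in the camera images.
- jig: fixed aluminium plate, 6 mm thick, with an L of two steel fences, each 20 mm thick, 30 mm high above the plate. Origin: inner corner of the fences, at table height. The fence faces are the planes x = 0 and y = 0 of this frame; the box belongs at negative x and y (the robot's side), where the plate reaches to x = -205 and y = -185 mm. Turned up to 0.25 rad from the world axes.
- box: open-topped grey plastic box, loose on the jig's plate, 110 mm (x) by 90 mm (y) by 45 mm high, walls 5 mm, about 0.4 kg. Origin: centre of its underside; z up. Starts 20 to 60 mm clear of the fences, turned up to 0.2 rad against them; its +x and +y walls go flush to the fences. In the corner its origin lies at (-55, -45, 6) mm of jig.
- catch (a point): middle of the spring-loaded double roller catch inside the box, 34 mm above the centre of its underside: two white rollers along the box's y, side by side in x, that spring apart and let the bead of the cover's spear through.
- box_corner (a point): point at the box's outer +x +y bottom corner, (55, 45, 0) mm of box. With the box home it coincides with the inner corner of the fences, at plate height (6 mm above the table).
- cover: loose grey plastic cover, a plate 110 mm (x) by 90 mm (y) by 6 mm, about 0.14 kg. Origin: centre of the plate's underside; z up. Starts lying on the white block, underside 30 mm above the table, turned up to 0.4 rad. A grip bar stands on top in the middle, a steel spear underneath. It may go on either way round, its x along the box's x; home, its underside lies on the rim, 45 mm above the box's underside.
- spear (a point): centre of the round bead of the cover's spear, 16 mm below the plate's underside (bead 10 mm thick, 24 mm long along y). It meets the rollers with the cover's underside about 57 mm above the box's underside; the push then rises to about 12 N near 54 mm, drops away, and the catch pulls the cover on down to the rim.
- grip_bar (a point): centre of the top of the cover's grip bar, 34 mm above the plate's underside. The bar is 14 mm thick along the cover's x, 50 mm long along its y, 28 mm high above the plate; fingers grip its two long faces, closing along the cover's x.
- block: fixed white plastic block, 130 by 120 by 30 mm high, with a 56 mm square hole through the middle in which the cover's spear hangs. Origin: centre of its underside.
- weight: bystander: steel weight with a knob, 40 mm across, 52 mm high; origin under its centre
- adapter: bystander: dark steel stepped adapter, 36 mm across, 30 mm high; origin under its centre
- blank: bystander: plain square grey plate without a bar, 70 by 70 by 8 mm; origin under its centre
- dish: bystander: round open steel dish, 120 mm across, 28 mm high; origin under its centre
- wrench: bystander: wrench lying on the table, about 180 mm long; origin under its middle
- slab: bystander: white plastic offcut, 90 by 70 by 35 mm; origin under its centre
- jar: bystander: small jar, 40 mm across, 60 mm high; origin under its centre
Not all that is in view belongs to the job. What is shaped like the cover but red is not meant. Leave any red look-alike of the box alone.

How it is judged:
By the outcome, as a careful person would: the job done as asked, in the order asked, and still so for the second after the job is handed in, while the arm keeps its last pose, push and grip.
It also fails if it takes over 72 s, if anything falls off the work surface, if the arm or the gripper's body presses on something with over 40 N, if the wrist force passes 120 N, or if a joint passes its speed limit or range.

## Working session

There is one attempt and no reset: what is moved stays moved. The work goes in short steps, Python scripts to look and compute and a tool call to move; the robot and the scene stay as the last step left them, time stands still between calls to the robot, and variables do not carry over. Pictures are saved under pics/ and viewed, and the job is handed in when it is done.

Besides the shell and the picture viewer there is one more tool, called after "Emit:" in YAML: its name, and indented under it one key for each argument. drive_tool: Moves the arm, as the interface text tells. Its arguments: {"type":"object","properties":{"commands":{"type":"array"},"newtons":{"type":"number"}},"required":["commands"]}

```bash
mkdir -p pics
python3 - <<'E'
from rig import arm,cams
import cv2,numpy as np
print(arm.get_state())
for n in ["scene","top","wrist"]:
    d=cams.read_camera(n); cv2.imwrite(f"pics/{n}0.png",d["color"][:,:,::-1])
    print(n,d["fx"],d["fy"],d["cx"],d["cy"],d["k1"]);print(np.round(d["cam_to_world"],4).tolist())
E
```

```text
{'time': 0.0, 'q': array([-1.22408891,  0.47775441,  0.0223172 ,  1.55640665, -0.01146673,
        1.10930388, -0.08306544]), 'qvel': array([-2.79108723e-04,  1.29647055e-03, -1.94413307e-03,  1.16471648e-05,
       -3.24393627e-06, -1.96978406e-04, -2.60033948e-03]), 'tau': array([-1.15634259e-03, -5.82851279e+01,  1.53353669e+00, -2.72610980e+01,
       -5.44594636e-02,  1.69049628e-02,  1.54363852e-04]), 'ee_pos': array([0.29627797, 0.60586885, 0.22973084]), 'orientation': array([-1.24295586e-04,  2.25404185e-01,  9.74264950e-01, -8.63258076e-04]), 'wrist_force': array([-0.50872543,  0.17695145,  0.14755739]), 'moment': array([-0.02362633,  0.01785957, -0.01585985]), 'grip_width': 0.9998031483905975}
scene 515.4189015954213 515.4189015954213 321.7904028190685 237.2474710108816 -0.0030193930212263367
[[-0.8866, 0.2497, -0.3894, 0.9965], [0.4625, 0.4727, -0.7501, 0.7904], [-0.0032, -0.8451, -0.5346, 0.6988], [0.0, 0.0, 0.0, 1.0]]
top 591.6306361335695 591.6306361335695 312.5584295628288 240.55130063341514 -0.033121558848847356
[[-0.0179, -0.9873, 0.1578, 0.2827], [-0.9998, 0.0176, -0.0032, -0.0332], [0.0004, -0.1579, -0.9875, 1.6593], [0.0, 0.0, 0.0, 1.0]]
wrist 360.2140450023632 360.2140450023632 321.80775361769196 242.2379974853847 -0.054207521181770815
[[0.4395, 0.8618, 0.2534, 0.2268], [0.8983, -0.4215, -0.1243, 0.6396], [-0.0003, 0.2823, -0.9593, 0.3843], [0.0, 0.0, 0.0, 1.0]]
```

View pics/scene0.png

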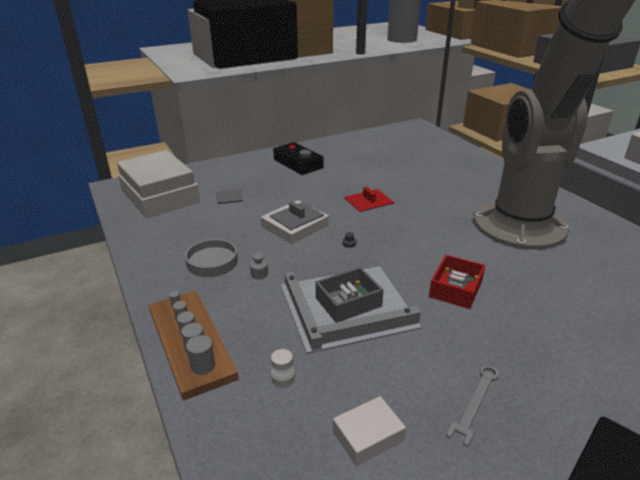

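View pics/top0.png

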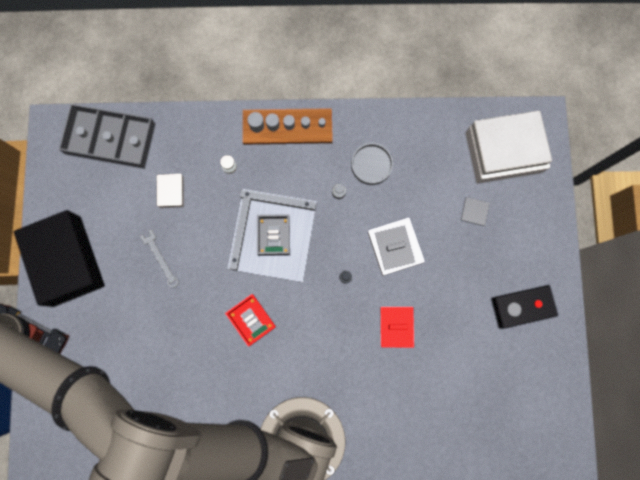

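View pics/wrist0.png

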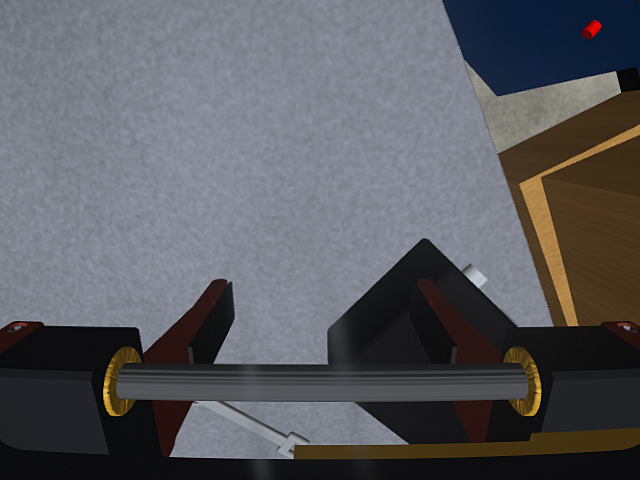

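```bash
cat > h.py <<'E'
import cv2,numpy as np
from rig import arm,cams
from scipy.optimize import least_squares
from scipy.spatial.transform import Rotation as R
def K(d): return np.array([[d["fx"],0,d["cx"]],[0,d["fy"],d["cy"]],[0,0,1]])
def D(d): return np.array([d["k1"],0,0,0,0.])
def px2w(d,pts,z):
    pts=np.array(pts,float).reshape(-1,2)
    n=cv2.undistortPoints(pts.reshape(-1,1,2),K(d),D(d)).reshape(-1,2)
    T=np.array(d["cam_to_world"]); r=np.c_[n,np.ones(len(n))]@T[:3,:3].T; o=T[:3,3]
    z=np.broadcast_to(z,len(n)); t=(z-o[2])/r[:,2]
    return o+r*t[:,None]
def w2px(d,P):
    T=np.linalg.inv(np.array(d["cam_to_world"]))
    P=np.array(P,float).reshape(-1,3)
    p,_=cv2.projectPoints(P,cv2.Rodrigues(T[:3,:3])[0],T[:3,3],K(d),D(d)); return p.reshape(-1,2)
def xf(x,y,yaw,P,z=0):
    P=np.array(P,float).reshape(-1,3);c,s=np.cos(yaw),np.sin(yaw)
    return np.c_[x+c*P[:,0]-s*P[:,1],y+s*P[:,0]+c*P[:,1],z+P[:,2]]
def crop(d,x0,y0,w,h,s,name,draw=None):
    im=np.ascontiguousarray(d["color"][:,:,::-1])[y0:y0+h,x0:x0+w]
    im=cv2.resize(im,None,fx=s,fy=s,interpolation=cv2.INTER_CUBIC)
    if draw is not None:
        for p in draw:
            q=((p-[x0,y0]+.5)*s-.5); cv2.circle(im,tuple(int(v) for v in np.round(q)),3,(0,0,255),1)
    cv2.imwrite("pics/"+name,im)
def fit(obs,z,guess):
    """obs: list of (d, localpts Nx3, px Nx2); fit x,y,yaw"""
    def f(v): return np.concatenate([(w2px(d,xf(*v,P,z))-np.array(p)).ravel()/s for d,P,p,s in obs])
    r=least_squares(f,guess); return r.x,r.fun
def st():
    s=arm.get_state(); q=s["orientation"]; Rm=R.from_quat([q[1],q[2],q[3],q[0]]).as_matrix()
    return s,Rm
E
python3 - <<'E'
from h import *
d=cams.read_camera("top"); crop(d,220,180,210,140,3.8,"topc.png")
for n,p in dict(corner=(243,193),box=(273,235),cov=(396,246),weight=(339,190),adapter=(345,276)).items(): print(n,px2w(d,[p],0.03))
d=cams.read_camera("scene"); crop(d,250,180,200,150,4,"scenec.png")
E
```

```text
corner [[0.68278236 0.15569506 0.03      ]]
box [[0.56083387 0.07173186 0.03      ]]
cov [[ 0.52362761 -0.27068756  0.03      ]]
weight [[ 0.686593   -0.11584254  0.03      ]]
adapter [[ 0.44238172 -0.12631553  0.03      ]]
```

View pics/topc.png

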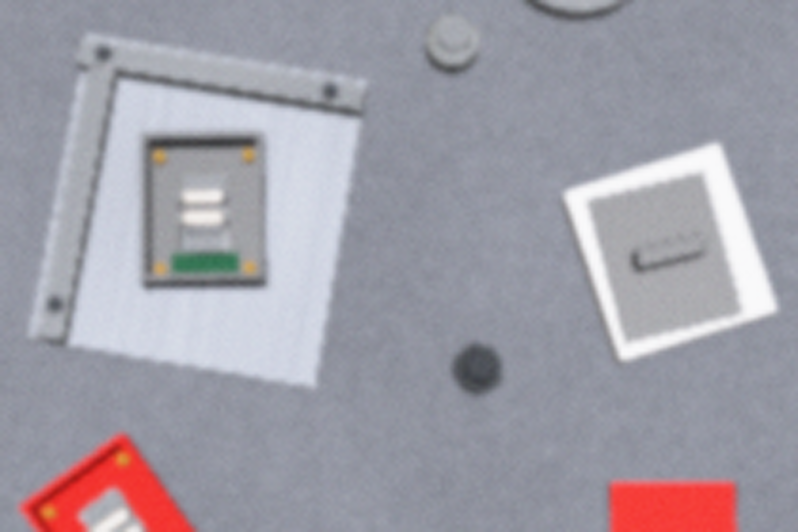

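View pics/scenec.png

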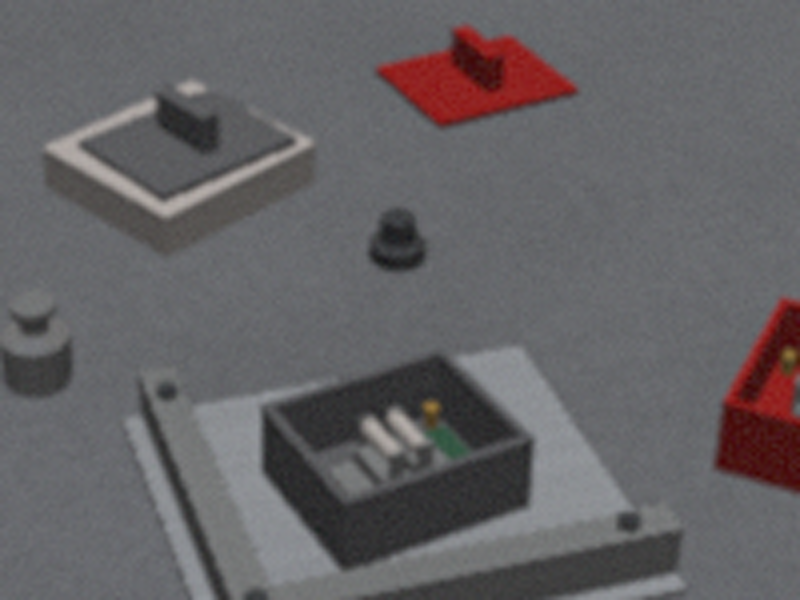

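Run:
```python
from h import *
s,Rm=st(); print(np.round(Rm,3))
T=np.array(cams.read_camera("wrist")["cam_to_world"])
print("cam in tool",Rm.T@(T[:3,3]-s["ee_pos"]), np.round(Rm.T@T[:3,:3],3).tolist())
# target: TCP above box, yaw s.t. tool x axis -> world yaw -0.15 / compare
tgt=np.array([0.56,0.09,0.25]); print("shift",Rm.T@(tgt-s["ee_pos"]))
print("tool x yaw",np.degrees(np.arctan2(Rm[1,0],Rm[0,0])),"tool y yaw",np.degrees(np.arctan2(Rm[1,1],Rm[0,1])))
```

```text
[[-0.898  0.439 -0.   ]
 [ 0.439  0.898 -0.001]
 [-0.    -0.001 -1.   ]]
cam in tool [ 0.07720241 -0.00051205 -0.15453909] [[-0.0, -0.959, -0.282], [1.0, -0.001, 0.001], [-0.001, -0.282, 0.959]]
shift [-0.46354132 -0.34794185 -0.01948023]
tool x yaw 153.94512963372995 tool y yaw 63.945127059860354
```

Emit:
drive_tool:
  commands:
    - [-0.54, -0.277, -0.02, 0, 0, -17.5, 0.08]
    - [-0.54, -0.277, -0.02, 0, 0, -17.5, 0.08]
    - [-0.54, -0.277, -0.02, 0, 0, -17.5, 0.08]
    - [-0.54, -0.277, -0.02, 0, 0, -17.5, 0.08]
    - [-0.54, -0.277, -0.02, 0, 0, -17.5, 0.08]
    - [-0.54, -0.277, -0.02, 0, 0, -17.5, 0.08]
    - [-0.54, -0.277, -0.02, 0, 0, -17.5, 0.08]
    - [-0.54, -0.277, -0.02, 0, 0, -17.5, 0.08]

```text
time: 1.3
ee_pos: [0.5968, 0.2045, 0.2474]
orientation: [0.0, 0.075, 0.997, 0.0]
wrist_force: [1.0, -0.4, 0.2]
grip_width: 0.91
```

Emit:
drive_tool:
  commands:
    - [-0.075, -0.074, 0, 0, 0, 0, 0.08]
    - [-0.075, -0.074, 0, 0, 0, 0, 0.08]
    - [-0.075, -0.074, 0, 0, 0, 0, 0.08]

```text
time: 1.68
ee_pos: [0.6606, 0.1167, 0.2469]
orientation: [0.0, 0.078, 0.997, -0.001]
wrist_force: [-0.2, 0.3, -0.2]
grip_width: 0.916
```

Run:
```python
from h import *
s,Rm=st(); print(s["ee_pos"],s["q"])
d=cams.read_camera("wrist"); crop(d,0,0,640,480,1.25,"w1.png")
import pickle; pickle.dump(d,open("w1.pkl","wb"))
```

```text
[0.66061996 0.11671233 0.24686716] [-0.37462542  0.45851386  0.14959962  1.55587013 -0.07018655  1.13256184
  1.20399667]
```

View pics/w1.png

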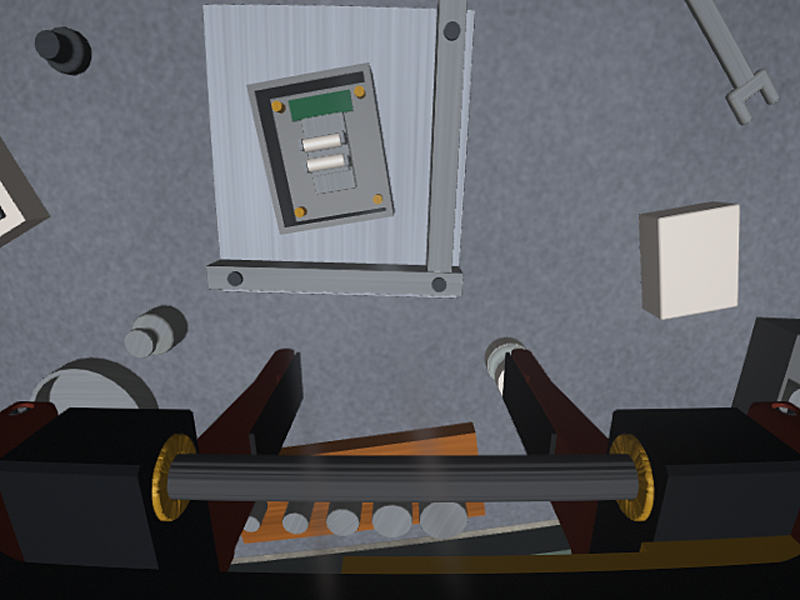

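Run:
```python
from h import *
import pickle; d=pickle.load(open("w1.pkl","rb")); crop(d,155,0,230,240,2.5,"w1c.png")
```

```text
(no output)
```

View pics/w1c.png

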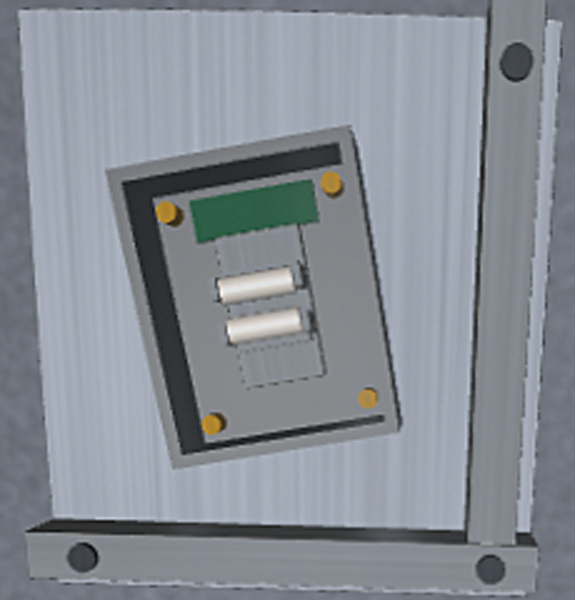

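Run:
```python
from h import *
import pickle; d=pickle.load(open("w1.pkl","rb"))
c=lambda p:(np.array(p,float)+.5)/2.5-.5+[155,0]
J=np.array([[-205,-185,6],[0,-185,6],[0,0,36]])/1e3
jp=c([[20,12],[52,520],[467,545]])
v,r=fit([(d,J,jp,1.)],0,[.68,.155,-.15]); print("jig",v,np.round(r,2))
print("yfence pts",px2w(d,c([[489,10],[467,545]]),.036))
a=px2w(d,c([[489,10],[467,545]]),.036);e=a[1]-a[0];print("yaw yfence",np.arctan2(e[1],e[0]))
a=px2w(d,c([[20,12],[52,520]]),.006);e=a[1]-a[0];print("yaw plate edge",np.arctan2(e[1],e[0]))
a=px2w(d,c([[28,534],[467,545]]),.036);e=a[1]-a[0];print("yaw xfence",np.arctan2(-e[0],e[1]),np.linalg.norm(e))
B=np.array([[-55,-45,51],[-55,45,51],[55,45,51],[55,-45,51]])/1e3
b,r=fit([(d,B,c([[108,171],[351,126],[400,430],[176,467]]),1.)],0,[.56,.07,0]); print("box",b,np.round(r,2))
cs,sn=np.cos(v[2]),np.sin(v[2]);e=b[:2]-v[:2];print("box in jig",[cs*e[0]+sn*e[1],-sn*e[0]+cs*e[1]],b[2]-v[2])
```

```text
jig [ 0.66829853  0.13585974 -0.18775137] [-0.52 -0.43  0.25 -0.08  0.29  0.61]
yfence pts [[0.47264787 0.17183403 0.036     ]
 [0.66760832 0.13565792 0.036     ]]
yaw yfence -0.18346949005204025
yaw plate edge -0.19161240483388184
yaw xfence -0.18347151070744705 0.1833392335683773
box [0.561237   0.07185482 0.00222733] [-0.48 -0.48  0.28 -0.76  0.79  0.65 -0.6   0.86]
box in jig [np.float64(-0.09323354637990525), np.float64(-0.08286319104831158)] 0.1899787021737863
```

Emit:
drive_tool:
  commands:
    - [0.06, -0.018, 0.0, 0, 0, 1.65, 0.05]
    - [0.12, -0.036, 0.0, 0, 0, 1.65, 0.05]
    - [0.18, -0.055, 0.02, 0, 0, 1.65, 0.05]
    - [0.188, -0.057, 0.08, 0, 0, 1.65, 0.05]
    - [0.188, -0.057, 0.14, 0, 0, 1.65, 0.05]
    - [0.188, -0.057, 0.19, 0, 0, 1.65, 0.05]
    - [0.188, -0.057, 0.221, 0, 0, 1.65, 0.05]
    - [0.188, -0.057, 0.221, 0, 0, 1.65, 0.05]

```text
time: 2.72
ee_pos: [0.4622, 0.0945, 0.0246]
orientation: [-0.002, 0.088, 0.996, -0.001]
wrist_force: [0.2, -0.5, 0.2]
grip_width: 0.568
```

```bash
cat >> h.py <<'E'
JIG=np.array([.6683,.1359,-.185])
def injig(p):
    c,s=np.cos(JIG[2]),np.sin(JIG[2]);e=np.array(p[:2])-JIG[:2]; return np.array([c*e[0]+s*e[1],-s*e[0]+c*e[1]])
def goto(jx,jy,z,yawdeg=None,world=False):
    s,Rm=st()
    t=np.array([jx,jy,z]) if world else xf(*JIG,[[jx,jy,z]])[0]
    y=np.degrees(np.arctan2(Rm[1,0],Rm[0,0]))
    print("now",np.round(s["ee_pos"],4),"jig",np.round(injig(s["ee_pos"]),4),"yaw",round(y,2),"F",np.round(s["wrist_force"],1),"w",round(s["grip_width"]*.088,4),"t",round(s["time"],2))
    print("shift",np.round(Rm.T@(t-s["ee_pos"]),4),"turn z",None if yawdeg is None else round(-(((yawdeg-y)+180)%360-180),2), "Rz",np.round(Rm[:,2],4))
E
python3 - <<'E'
from h import *
goto(-.075-.055,-.083,.026,169.4)
d=cams.read_camera("wrist"); crop(d,0,0,640,480,1.25,"w2.png")
E
```

```text
now [0.4622 0.0945 0.0246] jig [-0.1949 -0.0786] yaw 169.94 F [ 0.2 -0.5  0.2] w 0.05 t 2.73
shift [-0.0649 -0.005  -0.0017] turn z 0.54 Rz [-4.6e-03 -7.0e-04 -1.0e+00]
```

View pics/w2.png

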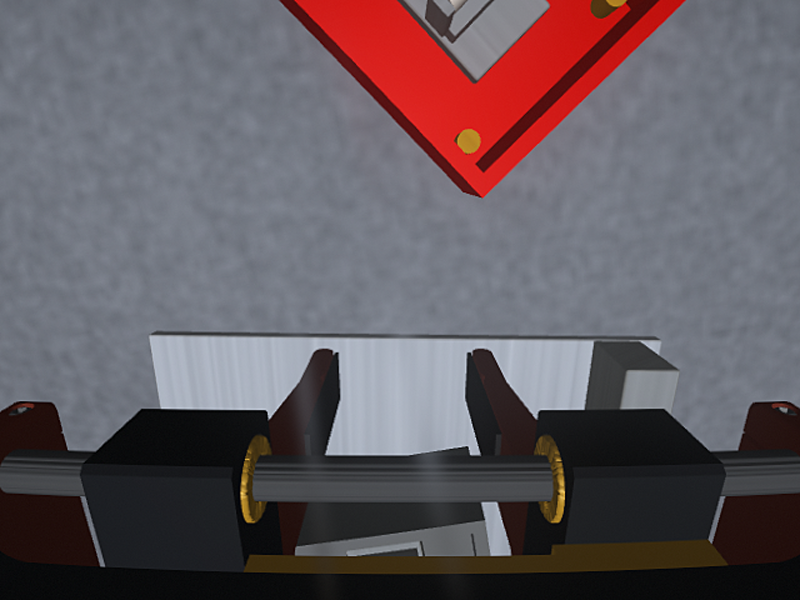

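Emit:
drive_tool:
  commands:
    - [-0.02, -0.003, -0.001, 0, 0, 0.5, 0.05]
    - [-0.032, -0.005, -0.001, 0, 0, 0.5, 0.05]
    - [-0.04, -0.005, -0.001, 0, 0, 0.5, 0.05]
    - [-0.048, -0.005, -0.001, 0, 0, 0.5, 0.05]
    - [-0.055, -0.005, -0.001, 0, 0, 0.5, 0.05]
    - [-0.06, -0.005, -0.001, 0, 0, 0.5, 0.05]
    - [-0.065, -0.005, -0.001, 0, 0, 0.5, 0.05]
    - [-0.065, -0.005, -0.001, 0, 0, 0.5, 0.05]

```text
time: 3.78
ee_pos: [0.5283, 0.0765, 0.0271]
orientation: [0.0, 0.094, 0.996, -0.0]
wrist_force: [-0.8, 0.6, -1.1]
grip_width: 0.57
```

Run:
```python
from h import *
goto(-.120,-.083,.026,169.4)
d=cams.read_camera("top"); crop(d,220,180,110,110,5,"t3.png")
```

```text
now [0.5283 0.0765 0.0271] jig [-0.1267 -0.0841] yaw 169.25 F [-0.8  0.6 -1.1] w 0.0502 t 3.77
shift [-0.0067  0.0011  0.0011] turn z -0.15 Rz [ 9.e-04 -3.e-04 -1.e+00]
```

View pics/t3.png

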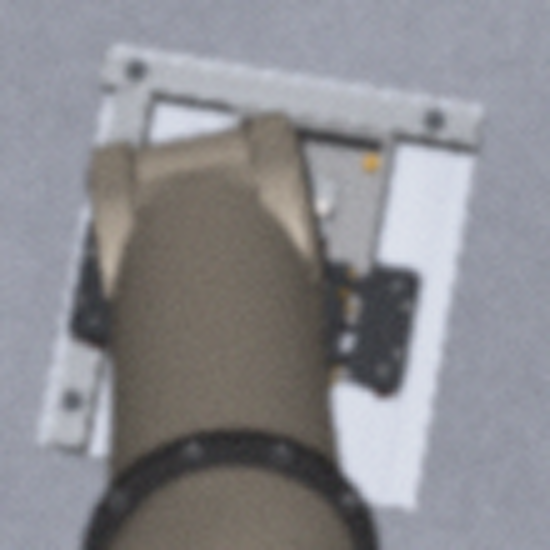

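Emit:
drive_tool:
  commands:
    - [-0.002, 0, 0, 0, 0, 0, 0.05]
    - [-0.004, 0, 0, 0, 0, 0, 0.05]
    - [-0.006, 0, 0, 0, 0, 0, 0.05]
    - [-0.006, 0, 0, 0, 0, 0, 0.05]

```text
time: 4.32
ee_pos: [0.532, 0.076, 0.0269]
orientation: [-0.002, 0.093, 0.996, -0.0]
wrist_force: [-6.1, 0.5, 5.1]
grip_width: 0.567
```

Emit:
drive_tool:
  commands:
    - [-0.002, 0, 0, 0, 0, 0, 0.05]
    - [-0.003, 0, 0, 0, 0, 0, 0.05]
    - [-0.003, 0, 0, 0, 0, 0, 0.05]

```text
time: 4.7
ee_pos: [0.532, 0.076, 0.0265]
orientation: [-0.004, 0.093, 0.996, -0.0]
wrist_force: [-14.0, 3.0, 10.1]
grip_width: 0.569
```

Emit:
drive_tool:
  commands:
    - [0.02, 0, 0, 0, 0, 0, 0.05]
    - [0.03, 0, -0.05, 0, 0, 0, 0.06]
    - [0.02, -0.03, -0.08, 0, 0, 10.6, 0.06]
    - [0.0, -0.06, -0.08, 0, 0, 21, 0.06]
    - [-0.03, -0.076, -0.08, 0, 0, 32, 0.06]
    - [-0.06, -0.076, -0.08, 0, 0, 42.5, 0.06]
    - [-0.064, -0.076, -0.08, 0, 0, 53, 0.06]
    - [-0.064, -0.076, -0.08, 0, 0, 63.5, 0.06]

```text
time: 5.7
ee_pos: [0.5868, -0.0118, 0.1073]
orientation: [0.001, 0.606, 0.796, 0.0]
wrist_force: [0.8, 0.1, 0.2]
grip_width: 0.681
```

Emit:
drive_tool:
  commands:
    - [0, 0, 0, 0, 0, 10.6, 0.06]
    - [0, 0, 0, 0, 0, 21, 0.06]
    - [0, 0, 0, 0, 0, 26.5, 0.06]
    - [0, 0, 0, 0, 0, 26.5, 0.06]

```text
time: 6.2
ee_pos: [0.586, -0.0113, 0.1073]
orientation: [0.001, 0.77, 0.639, 0.0]
wrist_force: [1.0, 0.2, 0.1]
grip_width: 0.684
```

Run:
```python
from h import *
goto(-.055,-.160,.026,79.4); print(st()[0]["q"])
d=cams.read_camera("top"); crop(d,220,180,110,110,5,"t4.png")
d=cams.read_camera("wrist"); crop(d,0,0,640,480,1.25,"w4.png")
import pickle; pickle.dump(d,open("w4.pkl","wb"))
```

```text
now [ 0.586  -0.0113  0.1073] jig [-0.0538 -0.1598] yaw 79.37 F [1.  0.2 0.1] w 0.0602 t 6.2
shift [-0.0002 -0.0013  0.0813] turn z -0.03 Rz [ 1.5e-03 -8.0e-04 -1.0e+00]
[-0.48832127  0.52755471  0.53309276  1.90771073 -0.36313566  0.80100042
  0.05580086]
```

View pics/w4.png

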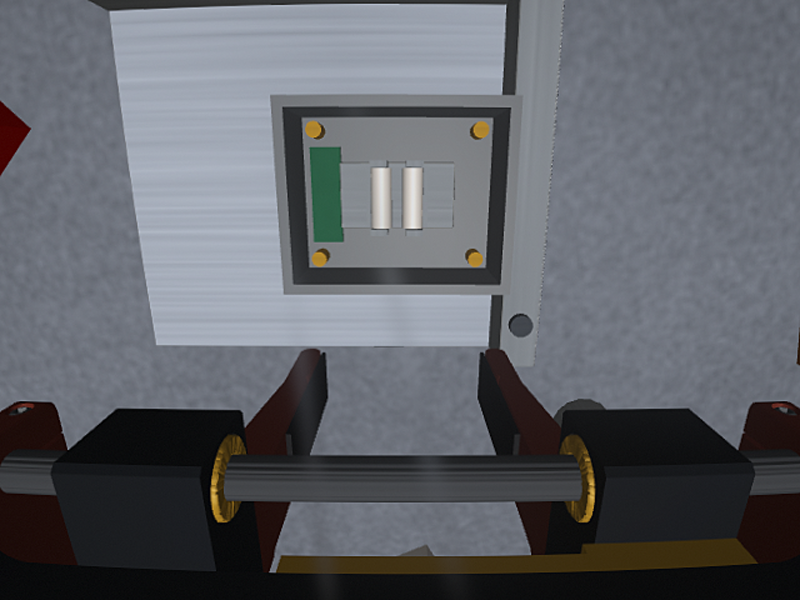

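View pics/t4.png

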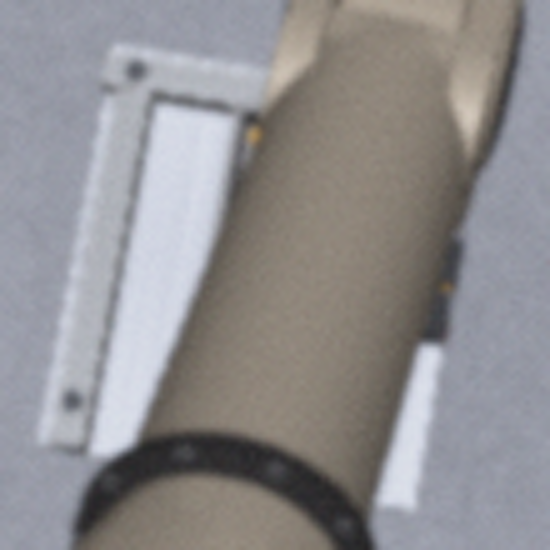

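Emit:
drive_tool:
  commands:
    - [0, -0.003, 0.05, 0, 0, 0, 0.06]
    - [0, -0.003, 0.081, 0, 0, 0, 0.06]
    - [0.005, -0.003, 0.081, 0, 0, 0, 0.06]
    - [0.016, -0.003, 0.081, 0, 0, 0, 0.06]
    - [0.026, -0.003, 0.081, 0, 0, 0, 0.06]
    - [0.035, -0.003, 0.081, 0, 0, 0, 0.06]
    - [0.044, -0.003, 0.081, 0, 0, 0, 0.06]
    - [0.051, -0.003, 0.081, 0, 0, 0, 0.06]

```text
time: 7.3
ee_pos: [0.5924, 0.0399, 0.0266]
orientation: [0.0, 0.77, 0.638, 0.0]
wrist_force: [-0.4, -3.9, 2.4]
grip_width: 0.687
```

Emit:
drive_tool:
  commands:
    - [0.002, 0, 0, 0, 0, 0, 0.06]
    - [0.004, 0, 0, 0, 0, 0, 0.06]
    - [0.006, 0, 0, 0, 0, 0, 0.06]
    - [0.006, 0, 0, 0, 0, 0, 0.06]

```text
time: 7.8
ee_pos: [0.5929, 0.0455, 0.0261]
orientation: [-0.0, 0.77, 0.638, 0.0]
wrist_force: [0.6, -3.4, 2.6]
grip_width: 0.685
```

Run:
```python
from h import *
goto(-.055,-.1,.026,79.4)
```

```text
now [0.5929 0.0455 0.0261] jig [-0.0575 -0.1028] yaw 79.28 F [ 0.6 -3.4  2.6] w 0.0603 t 7.8
shift [0.0028 0.0025 0.0001] turn z -0.12 Rz [ 0.e+00  2.e-04 -1.e+00]
```

Emit:
drive_tool:
  commands:
    - [0.002, 0, 0, 0, 0, 0, 0.06]
    - [0.003, 0, 0, 0, 0, 0, 0.06]
    - [0.004, 0, 0, 0, 0, 0, 0.06]
    - [0.004, 0, 0, 0, 0, 0, 0.06]

```text
time: 8.3
ee_pos: [0.5931, 0.0467, 0.0261]
orientation: [0.001, 0.77, 0.638, -0.001]
wrist_force: [-0.8, -9.1, 2.8]
grip_width: 0.685
```

Emit:
drive_tool:
  commands:
    - [0.001, 0, 0, 0, 0, 0, 0.06]
    - [0.003, 0, 0, 0, 0, 0, 0.06]
    - [0.003, 0, 0, 0, 0, 0, 0.06]

```text
time: 8.68
ee_pos: [0.5931, 0.0467, 0.0261]
orientation: [0.002, 0.771, 0.637, -0.003]
wrist_force: [-2.4, -15.3, 5.4]
grip_width: 0.686
```

Run:
```python
from h import *
goto(-.12,-.16,.106,169.4)
d=cams.read_camera("wrist"); crop(d,0,0,640,480,1.25,"w5.png")
```

```text
now [0.5931 0.0467 0.0261] jig [-0.0575 -0.1015] yaw 79.16 F [ -2.4 -15.3   5.4] w 0.0604 t 8.68
shift [-0.0592 -0.0623 -0.0795] turn z -90.24 Rz [-0.0017 -0.0058 -1.    ]
```

View pics/w5.png

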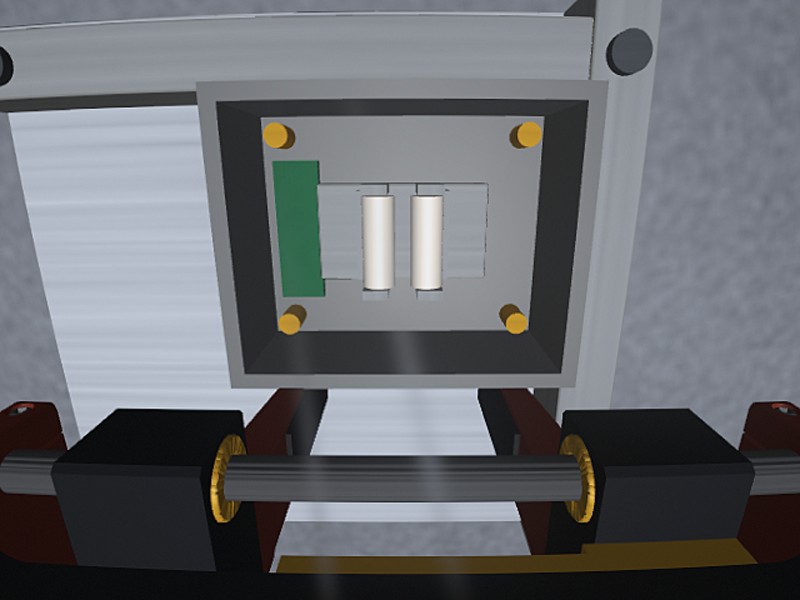

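Emit:
drive_tool:
  commands:
    - [-0.02, 0, 0, 0, 0, 0, 0.06]
    - [-0.035, 0, -0.04, 0, 0, 0, 0.06]
    - [-0.035, 0, -0.1, 0, 0, 0, 0.06]
    - [-0.035, 0, -0.15, 0, 0, 0, 0.06]
    - [-0.035, 0, -0.15, 0, 0, 0, 0.06]

```text
time: 9.35
ee_pos: [0.5901, 0.0187, 0.1799]
orientation: [0.001, 0.77, 0.638, 0.004]
wrist_force: [0.1, 0.3, -0.6]
grip_width: 0.679
```

Run:
```python
from h import *
goto(-.12,-.16,.106,169.4)
d=cams.read_camera("wrist"); crop(d,180,0,250,240,2.5,"w6.png")
import pickle; pickle.dump(d,open("w6.pkl","wb"))
```

```text
now [0.5901 0.0187 0.1799] jig [-0.0553 -0.1296] yaw 79.33 F [ 0.1  0.3 -0.6] w 0.0598 t 9.35
shift [-0.0308 -0.0652  0.0733] turn z -90.07 Rz [ 0.0072  0.0031 -1.    ]
```

View pics/w6.png

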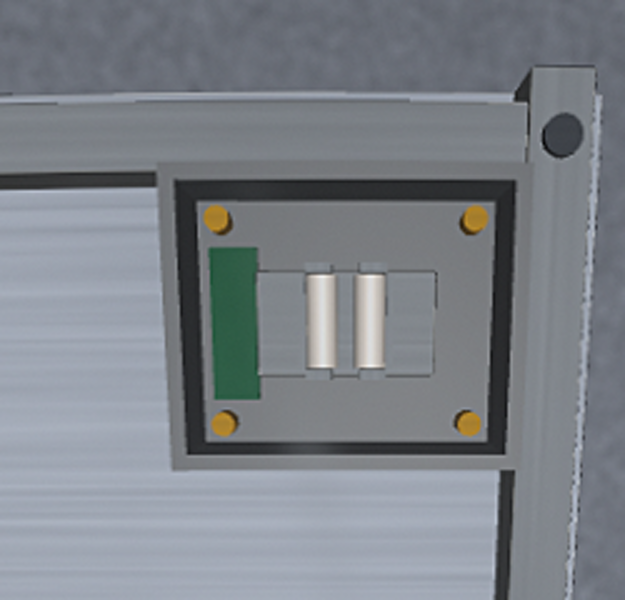

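```bash
python3 - <<'E'
from h import *
import pickle; d=pickle.load(open("w6.pkl","rb"))
g=cv2.cvtColor(d["color"],cv2.COLOR_RGB2GRAY)
crop(d,360,40,60,70,10,"w6a.png"); crop(d,225,50,60,60,10,"w6b.png"); crop(d,360,160,60,60,10,"w6d.png")
c=lambda p:(np.array(p,float)+.5)/2.5-.5+[180,0]
B=np.array([[-55,45,51],[55,45,51],[55,-45,51],[-55,-45,51]])/1e3
b,r=fit([(d,B,c([[159,164],[530,163],[516,470],[173,470]]),1.)],0,[.6,.1,-.18]); print("box",b,np.round(r,2))
print(xf(*b,[[.055,.045,0]]))
E
cd pics; python3 -c "
import cv2;cv2.imwrite('w6m.png',cv2.hconcat([cv2.resize(cv2.imread(f),(400,400)) for f in ['w6b.png','w6d.png']]))"
```

```text
box [ 0.60349821  0.10150856 -0.18660304] [-1.48 -0.52  1.18  0.04  1.35  0.34 -1.02  0.46]
[[0.66589191 0.13552366 0.        ]]
```

View pics/w6m.png

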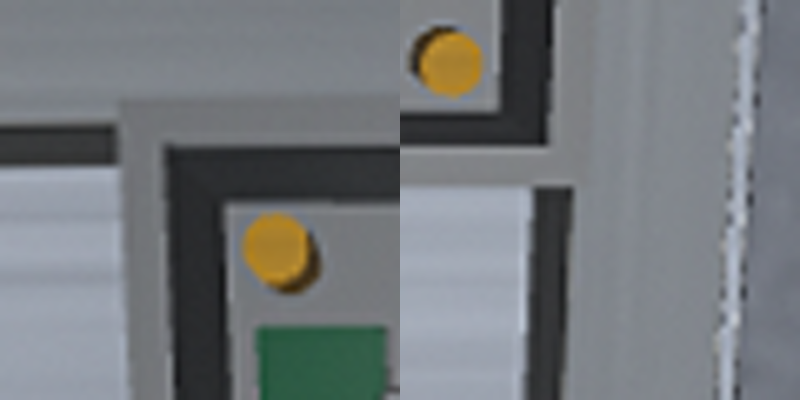

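View pics/w6a.png

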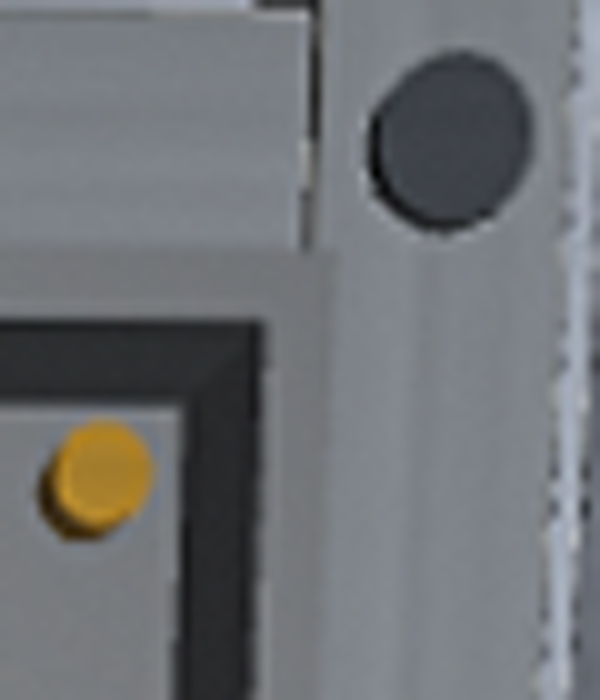

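Run:
```python
from h import *
import pickle; d=pickle.load(open("w6.pkl","rb"))
B=np.array([[-55,45,51],[55,45,51],[55,-45,51],[-55,-45,51]])/1e3
P=np.array([[242.8,65.1],[392.6,64.8],[386.1,187.9],[248.9,187.7]])-.5
b,r=fit([(d,B,P,1.)],0,[.6,.1,-.18]); print("box",b,np.round(r,2))
w=px2w(d,P,.051); print(np.linalg.norm(np.roll(w,-1,0)-w,axis=1))
print(xf(*b,[[.055,.045,0]]))
# jig lines
for z,ya,xa in [(.036,[[226,68.8],[241,68.8]],[[385.8,189],[385.2,219]]),(.006,[[226,74.4],[241,74.6]],[[379.5,189],[378.9,219]])]:
    for pts in (ya,xa):
        q=px2w(d,np.array(pts)-.5,z); print(z,[injig(k)*1e3 for k in q], [ (xf(0,0,-b[2],[k-np.r_[b[:2],0]])[0,:2]*1e3).round(1) for k in q])
```

```text
box [ 0.6032758   0.10195656 -0.18797107] [-0.84 -0.51  0.47  0.16  1.41  0.22 -1.02  0.36]
[0.10905123 0.08993673 0.10805475 0.08936478]
[[0.66571597 0.13588627 0.        ]]
0.036 [array([-127.9667915 ,   -0.20244548]), array([-116.39935229,   -0.350217  ])] [array([-70.4,  44.9]), array([-58.9,  44.8])]
0.036 [array([ -1.37510831, -93.168174  ]), array([  -0.72935517, -118.64392853])] [array([ 56.4, -47.7]), array([ 57.2, -73.1])]
0.006 [array([-135.43193055,    0.71032798]), array([-122.67015547,    0.39209236])] [array([-77.9,  45.8]), array([-65.1,  45.5])]
0.006 [array([ -1.64333807, -97.14719784]), array([  -1.06323776, -125.1685104 ])] [array([ 56.2, -51.7]), array([ 56.8, -79.7])]
```

Emit:
drive_tool:
  commands:
    - [0.02, -0.03, 0, 0, 0, -10.6, 0.05]
    - [0.05, -0.07, 0, 0, 0, -21, 0.05]
    - [0.085, -0.095, 0, 0, 0, -31.5, 0.05]
    - [0.085, -0.095, 0, 0, 0, -42, 0.05]
    - [0.085, -0.095, 0, 0, 0, -52.5, 0.05]
    - [0.085, -0.095, 0, 0, 0, -63, 0.05]
    - [0.085, -0.095, 0.02, 0, 0, -73.5, 0.05]
    - [0.085, -0.095, 0.04, 0, 0, -84, 0.05]

```text
time: 10.4
ee_pos: [0.5087, 0.1195, 0.134]
orientation: [-0.001, 0.142, 0.99, -0.0]
wrist_force: [-0.5, 0.5, -0.1]
grip_width: 0.572
```

Emit:
drive_tool:
  commands:
    - [0, 0, 0, 0, 0, -6, 0.05]
    - [0, 0, 0, 0, 0, -6, 0.05]

```text
time: 10.65
ee_pos: [0.5087, 0.1191, 0.1344]
orientation: [-0.002, 0.094, 0.996, -0.0]
wrist_force: [0.4, -0.1, 1.0]
grip_width: 0.572
```

Run:
```python
from h import *
goto(-.15,-.045,.026,169.4)
```

```text
now [0.5087 0.1191 0.1344] jig [-0.1538 -0.0458] yaw 169.27 F [ 0.4 -0.1  1. ] w 0.0503 t 10.65
shift [-0.0041  0.0009  0.1084] turn z -0.13 Rz [-3.3e-03 -2.0e-04 -1.0e+00]
```

Emit:
drive_tool:
  commands:
    - [0, -0.004, 0.05, 0, 0, 0, 0.045]
    - [0, -0.004, 0.1, 0, 0, 0, 0.045]
    - [0, -0.004, 0.108, 0, 0, 0, 0.045]
    - [-0.012, -0.004, 0.108, 0, 0, 0, 0.045]
    - [-0.024, -0.004, 0.108, 0, 0, 0, 0.045]
    - [-0.029, -0.004, 0.108, 0, 0, 0, 0.045]
    - [-0.032, -0.004, 0.108, 0, 0, 0, 0.045]
    - [-0.034, -0.004, 0.108, 0, 0, 0, 0.045]

```text
time: 11.65
ee_pos: [0.5384, 0.1098, 0.0284]
orientation: [-0.004, 0.093, 0.996, 0.0]
wrist_force: [-16.5, 3.7, 12.8]
grip_width: 0.511
```

Emit:
drive_tool:
  commands:
    - [-0.002, 0, 0, 0, 0, 0, 0.045]
    - [-0.004, 0, 0, 0, 0, 0, 0.045]
    - [-0.004, 0, 0, 0, 0, 0, 0.045]

```text
time: 12.02
ee_pos: [0.5383, 0.1097, 0.0278]
orientation: [-0.008, 0.092, 0.996, -0.0]
wrist_force: [-22.9, 5.6, 17.0]
grip_width: 0.511
```

Run:
```python
from h import *
goto(-.15,-.045,.026,169.4)
```

```text
now [0.5383 0.1097 0.0278] jig [-0.123  -0.0497] yaw 169.39 F [-22.9   5.6  17. ] w 0.045 t 12.03
shift [0.027  0.0047 0.0022] turn z -0.01 Rz [-1.630e-02  9.000e-04 -9.999e-01]
```

Emit:
drive_tool:
  commands:
    - [0.03, 0, 0, 0, 0, 0, 0.05]
    - [0.03, 0, -0.05, 0, 0, 0, 0.05]
    - [0.03, -0.02, -0.11, 0, 0, 0, 0.05]
    - [0.02, -0.06, -0.15, 0, 0, 10, 0.06]
    - [0.0, -0.11, -0.18, 0, 0, 20, 0.07]
    - [-0.02, -0.165, -0.19, 0, 0, 30, 0.08]
    - [-0.04, -0.22, -0.19, 0, 0, 40, 0.08]
    - [-0.05, -0.275, -0.19, 0, 0, 50, 0.08]

```text
time: 13.02
ee_pos: [0.5458, -0.1737, 0.2198]
orientation: [0.002, 0.508, 0.861, 0.001]
wrist_force: [1.1, -0.1, -0.1]
grip_width: 0.908
```

Run:
```python
from h import *
goto(.543,-.327,.22,108.4,world=True)
```

```text
now [ 0.5458 -0.1737  0.2198] jig [-0.0635 -0.3268] yaw 118.96 F [ 1.1 -0.1 -0.1] w 0.0799 t 13.03
shift [-1.328e-01 -7.670e-02 -1.000e-04] turn z 10.56 Rz [ 3.5e-03 -2.0e-04 -1.0e+00]
```

Emit:
drive_tool:
  commands:
    - [-0.045, -0.026, 0, 0, 0, 5, 0.08]
    - [-0.09, -0.052, 0, 0, 0, 10.6, 0.08]
    - [-0.133, -0.077, 0, 0, 0, 10.6, 0.08]
    - [-0.133, -0.077, 0, 0, 0, 10.6, 0.08]

```text
time: 13.52
ee_pos: [0.5411, -0.3306, 0.2195]
orientation: [0.002, 0.586, 0.81, -0.001]
wrist_force: [0.2, 1.5, 0.1]
grip_width: 0.909
```

Run:
```python
from h import *
goto(.543,-.327,.22,108.4,world=True)
d=cams.read_camera("wrist"); crop(d,0,0,640,480,1.25,"w7.png")
import pickle; pickle.dump(d,open("w7.pkl","wb"))
```

```text
now [ 0.5411 -0.3306  0.2195] jig [-0.0392 -0.4819] yaw 108.28 F [0.2 1.5 0.1] w 0.08 t 13.53
shift [ 0.0028  0.0029 -0.0005] turn z -0.12 Rz [ 0.0013 -0.0034 -1.    ]
```

View pics/w7.png

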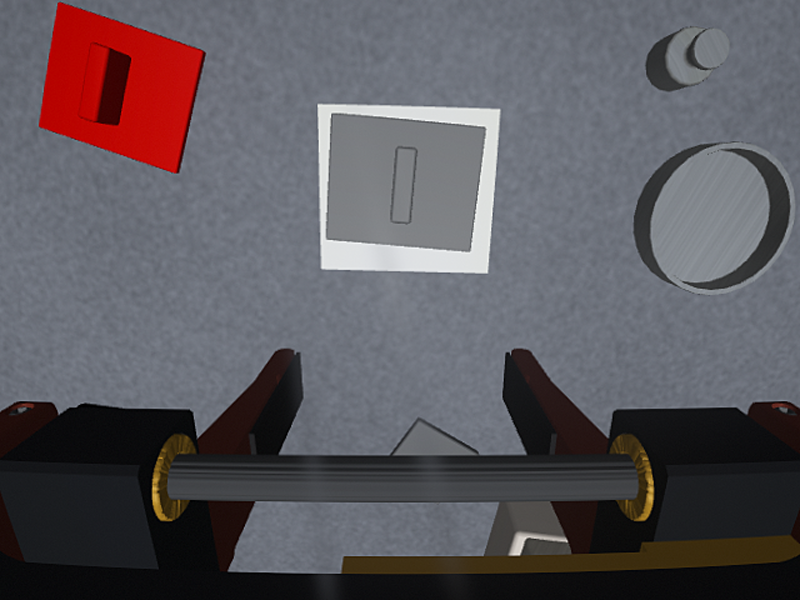

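Run:
```python
from h import *
import pickle; d=pickle.load(open("w7.pkl","rb")); crop(d,245,75,165,150,4.8,"w7c.png")
```

```text
(no output)
```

View pics/w7c.png

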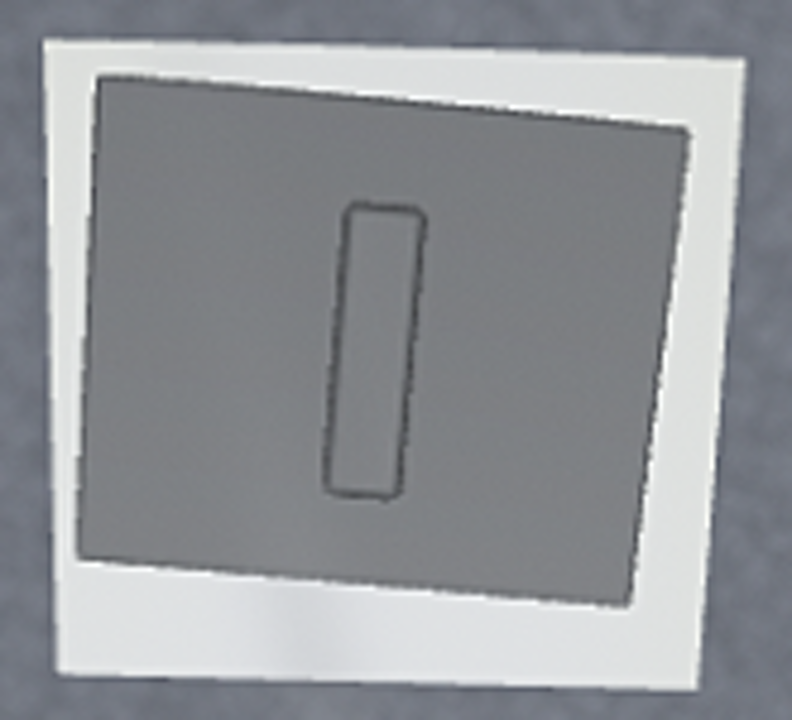

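Run:
```python
from h import *
import pickle; d=pickle.load(open("w7.pkl","rb"))
c=lambda p:(np.array(p,float)+.5)/4.8-.5+[245,75]
P=np.array([[-55,45,36],[55,45,36],[55,-45,36],[-55,-45,36]])/1e3
v,r=fit([(d,P,c([[97,75],[690,129],[630,606],[78,558]]),1.)],0,[.524,-.27,.32]); print(v,np.degrees(v[2]),r.round(2))
Q=np.array([[-7,25,64],[7,25,64],[7,-25,64],[-7,-25,64]])/1e3
v2,r=fit([(d,Q,c([[345,203],[428,211],[401,499],[324,492]]),1.)],0,[.524,-.27,.32]); print(v2,np.degrees(v2[2]),r.round(2))
goto(v2[0],v2[1],.12,90+np.degrees(v[2]),world=True)
```

```text
[ 0.52083979 -0.2664759   0.23343265] 13.374705409080505 [-0.29 -0.43  0.5  -0.34  0.42  0.39 -0.64  0.57]
[ 0.520745   -0.26646267  0.2337355 ] 13.392057813729721 [ 0.18 -0.42 -0.06 -0.56  0.09  0.51 -0.21  0.57]
now [ 0.5421 -0.3275  0.2191] jig [-0.0389 -0.4787] yaw 108.47 F [ 1.   0.4 -0.1] w 0.0803 t 13.57
shift [ 0.0648 -0.001   0.099 ] turn z 5.09 Rz [ 0.0012 -0.0011 -1.    ]
```

Emit:
drive_tool:
  commands:
    - [0.05, -0.001, 0, 0, 0, 5.1, 0.05]
    - [0.065, -0.001, 0.05, 0, 0, 5.1, 0.05]
    - [0.065, -0.001, 0.1, 0, 0, 5.1, 0.05]
    - [0.065, -0.001, 0.1, 0, 0, 5.1, 0.05]
    - [0.065, -0.001, 0.1, 0, 0, 5.1, 0.05]

```text
time: 14.2
ee_pos: [0.5221, -0.264, 0.12]
orientation: [0.001, 0.618, 0.786, 0.0]
wrist_force: [-0.2, -0.0, 0.3]
grip_width: 0.57
```

Run:
```python
from h import *
goto(.5208,-.2665,.048,103.4,world=True)
d=cams.read_camera("wrist"); crop(d,0,0,640,480,1.25,"w8.png")
import pickle; pickle.dump(d,open("w8.pkl","wb"))
```

```text
now [ 0.5221 -0.264   0.12  ] jig [-0.0702 -0.4199] yaw 103.63 F [-0.2 -0.   0.3] w 0.0501 t 14.2
shift [-0.0021 -0.002   0.072 ] turn z 0.23 Rz [ 2.2e-03 -5.0e-04 -1.0e+00]
```

View pics/w8.png

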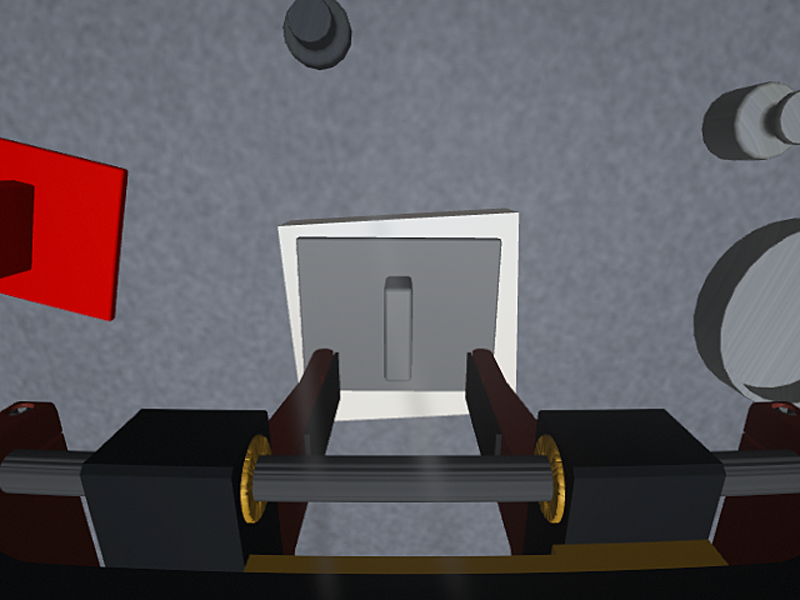

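Emit:
drive_tool:
  commands:
    - [-0.002, -0.002, 0.04, 0, 0, 0.2, 0.05]
    - [-0.002, -0.002, 0.06, 0, 0, 0.2, 0.05]
    - [-0.002, -0.002, 0.072, 0, 0, 0.2, 0.05]
    - [-0.002, -0.002, 0.072, 0, 0, 0.2, 0.05]
  newtons: 8

```text
time: 14.75
ee_pos: [0.5195, -0.2663, 0.0461]
orientation: [-0.0, 0.62, 0.785, -0.0]
wrist_force: [0.0, 0.1, 0.2]
grip_width: 0.571
```

Run:
```python
from h import *
goto(.5208,-.2665,.048,103.4,world=True)
```

```text
now [ 0.5195 -0.2663  0.0461] jig [-0.0723 -0.4228] yaw 103.39 F [0.  0.1 0.2] w 0.0503 t 14.75
shift [-0.0005  0.0013 -0.0019] turn z -0.01 Rz [-3.e-04  2.e-04 -1.e+00]
```

Emit:
drive_tool:
  commands:
    - [0, 0.001, -0.001, 0, 0, 0, 0.0]
    - [0, 0.001, -0.001, 0, 0, 0, 0.0]
    - [0, 0.001, -0.001, 0, 0, 0, 0.0]
    - [0, 0.001, -0.001, 0, 0, 0, 0.0]
    - [0, 0.001, -0.001, 0, 0, 0, 0.0]
  newtons: 8

```text
time: 15.38
ee_pos: [0.5205, -0.2661, 0.0473]
orientation: [0.0, 0.62, 0.785, 0.0]
wrist_force: [-0.2, 0.2, 3.2]
grip_width: 0.161
```

Emit:
drive_tool:
  commands:
    - [0, 0, 0, 0, 0, 0, 0.0]
    - [0, 0, 0, 0, 0, 0, 0.0]
  newtons: 55

```text
time: 15.62
ee_pos: [0.5205, -0.2661, 0.0473]
orientation: [0.0, 0.62, 0.785, 0.0]
wrist_force: [0.1, 1.2, 4.4]
grip_width: 0.157
```

Run:
```python
from h import *
goto(.5208,-.2665,.048,103.4,world=True)
```

```text
now [ 0.5205 -0.2661  0.0473] jig [-0.0714 -0.4223] yaw 103.39 F [0.1 1.2 4.4] w 0.0138 t 15.62
shift [-0.0005  0.0002 -0.0007] turn z -0.01 Rz [ 3.e-04  1.e-04 -1.e+00]
```

Emit:
drive_tool:
  commands:
    - [0, 0, -0.015, 0, 0, 0, 0.0]
    - [0, 0, -0.045, 0, 0, 0, 0.0]
    - [0, 0, -0.09, 0, 0, 0, 0.0]
    - [0, 0, -0.11, 0, 0, 0, 0.0]
    - [0, 0, -0.11, 0, 0, 0, 0.0]

```text
time: 16.25
ee_pos: [0.5212, -0.2666, 0.159]
orientation: [0.002, 0.62, 0.785, 0.001]
wrist_force: [0.5, 1.3, -1.0]
grip_width: 0.157
```

Run:
```python
from h import *
goto(-.057,-.15,.16,79.4)
d=cams.read_camera("scene"); crop(d,220,130,240,200,3.3,"s9.png")
```

```text
now [ 0.5212 -0.2666  0.159 ] jig [-0.0705 -0.4227] yaw 103.39 F [ 0.5  1.3 -1. ] w 0.0138 t 16.25
shift [ 0.2436  0.1232 -0.001 ] turn z 23.99 Rz [ 3.4e-03 -9.0e-04 -1.0e+00]
```

View pics/s9.png

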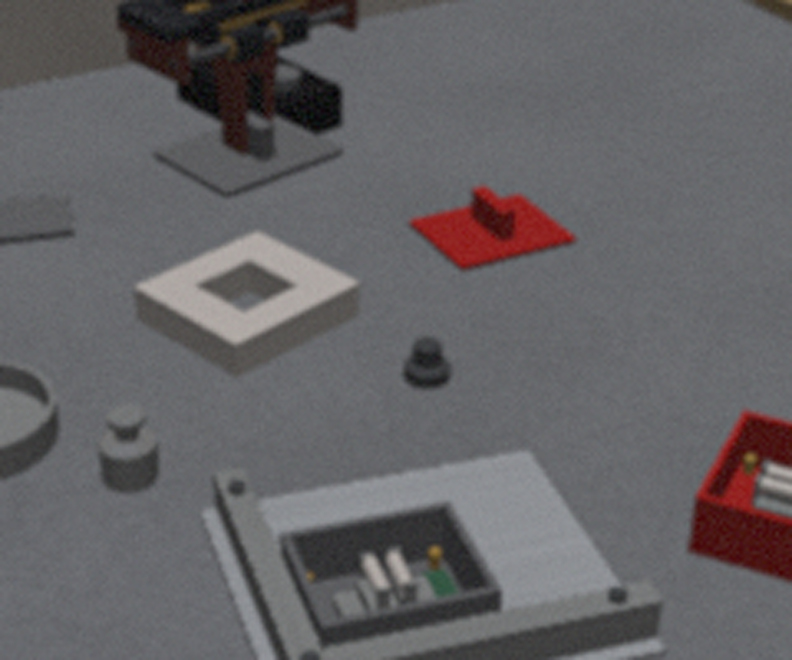

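Emit:
drive_tool:
  commands:
    - [0.05, 0.025, 0, 0, 0, 5, 0.0]
    - [0.1, 0.05, 0, 0, 0, 10, 0.0]
    - [0.15, 0.075, 0, 0, 0, 15, 0.0]
    - [0.2, 0.1, 0, 0, 0, 20, 0.0]
    - [0.244, 0.123, 0, 0, 0, 24, 0.0]
    - [0.244, 0.123, 0, 0, 0, 24, 0.0]
    - [0.244, 0.123, 0, 0, 0, 24, 0.0]

```text
time: 17.18
ee_pos: [0.5826, -0.0008, 0.156]
orientation: [-0.0, 0.769, 0.639, -0.001]
wrist_force: [0.3, -0.3, -1.4]
grip_width: 0.157
```

Run:
```python
from h import *
goto(-.057,-.15,.16,79.4)
d=cams.read_camera("wrist"); crop(d,0,0,640,480,1.25,"w10.png")
import pickle; pickle.dump(d,open("w10.pkl","wb"))
```

```text
now [ 0.5826 -0.0008  0.156 ] jig [-0.0591 -0.1501] yaw 79.42 F [ 0.3 -0.3 -1.4] w 0.0138 t 17.18
shift [ 0.0001  0.0021 -0.004 ] turn z 0.02 Rz [-0.0022 -0.0011 -1.    ]
```

View pics/w10.png

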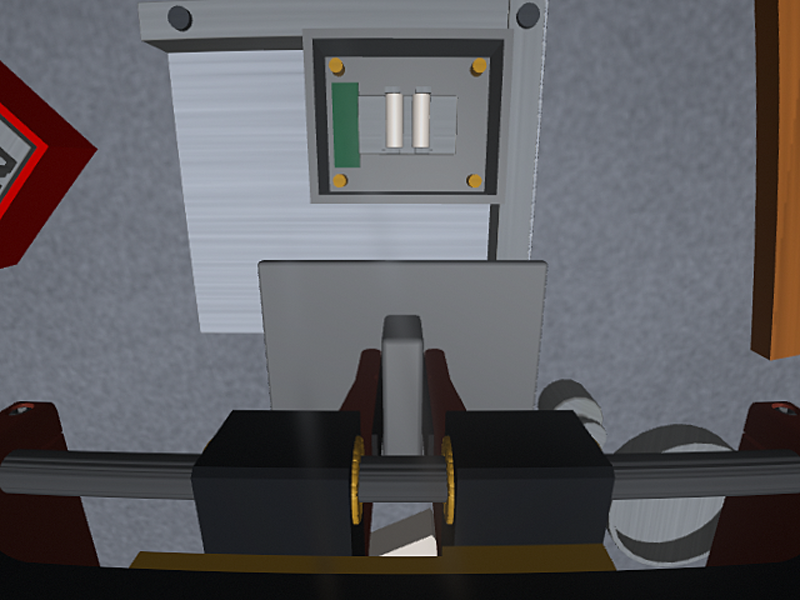

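Run:
```python
from h import *
import pickle; d=pickle.load(open("w10.pkl","rb")); crop(d,230,10,190,170,4,"w10a.png"); crop(d,195,195,255,70,3,"w10b.png")
```

```text
(no output)
```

View pics/w10a.png

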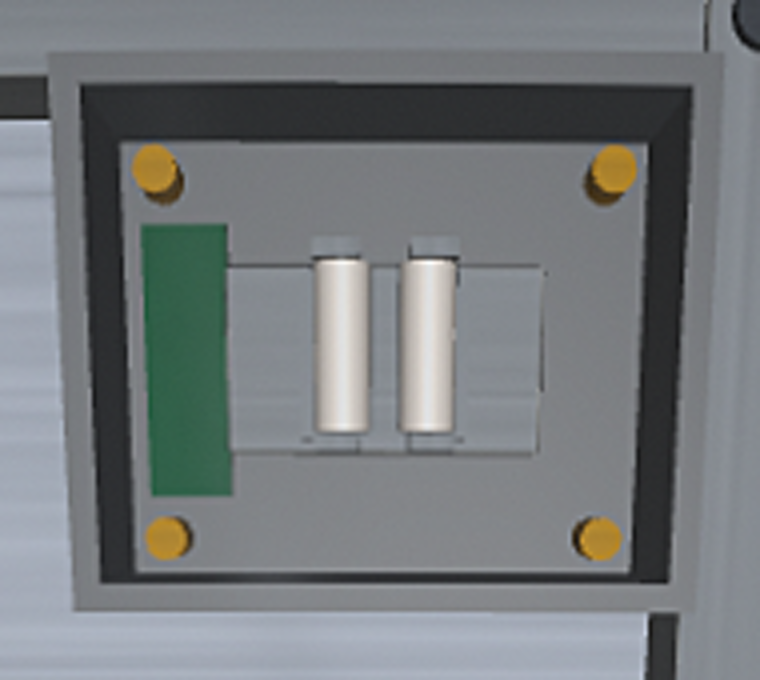

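View pics/w10b.png

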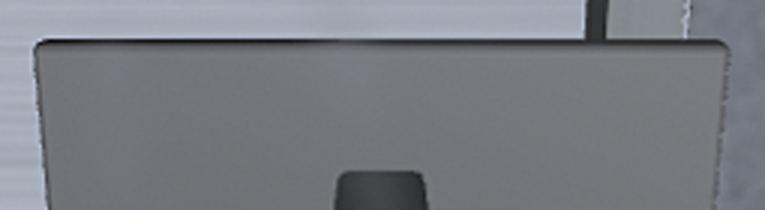

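Run:
```python
from h import *
import pickle; d=pickle.load(open("w10.pkl","rb"))
c=lambda p:(np.array(p,float)+.5)/4-.5+[230,10]
B=np.array([[-55,45,51],[55,45,51],[55,-45,51],[-55,-45,51],[-50,40,51],[50,40,51],[50,-40,51],[-50,-40,51]])/1e3
b,r=fit([(d,B,c([[48,53],[723,53],[693,610],[75,610],[81,86],[693,87],[669,583],[101,582]]),1.)],0,[.6,.1,-.18]); print("box",b,injig(b),np.degrees(b[2]),r.round(2))
rc=px2w(d,c([[(340+428)/2,346]]),.044); print("rollers",rc,injig(rc[0]))
f=px2w(d,c([[677,615],[676,679]]),.036);print("xfence",[injig(k) for k in f])
c2=lambda p:(np.array(p,float)+.5)/3-.5+[195,195]
s,Rm=st(); zt=s["ee_pos"][2]-.0173+.006
q=px2w(d,c2([[35,46],[729,46]]),zt); print("cover edge",[injig(k) for k in q],np.linalg.norm(q[0]-q[1]), "mid",injig((q[0]+q[1])/2),"TCP",injig(s["ee_pos"]),zt)
e=q[1]-q[0];print("cover yaw",np.degrees(np.arctan2(e[1],e[0])))
```

```text
box [ 0.60447937  0.10145491 -0.18538987] [-0.05639556 -0.04559691] -10.622057381803604 [-0.07 -0.3   0.42 -0.11  0.53  0.6  -0.26  0.48 -0.35 -0.33 -0.09 -0.42
 -0.11  0.1  -0.07  0.24]
rollers [[0.60429121 0.10143598 0.044     ]] [-0.05657702 -0.04565013]
xfence [array([-0.00147209, -0.09212503]), array([-0.00099493, -0.10405732])]
cover edge [array([-0.11330847, -0.10596881]), array([-0.00479748, -0.10593891])] 0.10851098532619745 mid [-0.05905298 -0.10595386] TCP [-0.05893467 -0.15096691] 0.14501966116470544
cover yaw -10.583931004196558
```

Emit:
drive_tool:
  commands:
    - [0.05, 0.0025, 0, 0, 0, 0, 0.0]
    - [0.1, 0.0025, 0, 0, 0, 0, 0.0]
    - [0.1055, 0.0025, 0.02, 0, 0, 0, 0.0]
    - [0.1055, 0.0025, 0.05, 0, 0, 0, 0.0]
    - [0.1055, 0.0025, 0.062, 0, 0, 0, 0.0]
    - [0.1055, 0.0025, 0.062, 0, 0, 0, 0.0]
    - [0.1055, 0.0025, 0.062, 0, 0, 0, 0.0]

```text
time: 18.1
ee_pos: [0.606, 0.1021, 0.096]
orientation: [0.0, 0.77, 0.638, 0.001]
wrist_force: [0.2, -0.1, -0.9]
grip_width: 0.157
```

Run:
```python
from h import *
goto(-.0563,-.0456,.0683,79.38)
d=cams.read_camera("scene"); crop(d,270,220,180,140,4.4,"s11.png")
d=cams.read_camera("wrist"); crop(d,0,0,640,480,1.25,"w11.png")
```

```text
now [0.606  0.1021 0.096 ] jig [-0.055  -0.0447] yaw 79.31 F [ 0.2 -0.1 -0.9] w 0.0138 t 18.1
shift [-0.0009 -0.0014  0.0277] turn z -0.07 Rz [ 1.3e-03  1.0e-04 -1.0e+00]
```

View pics/s11.png

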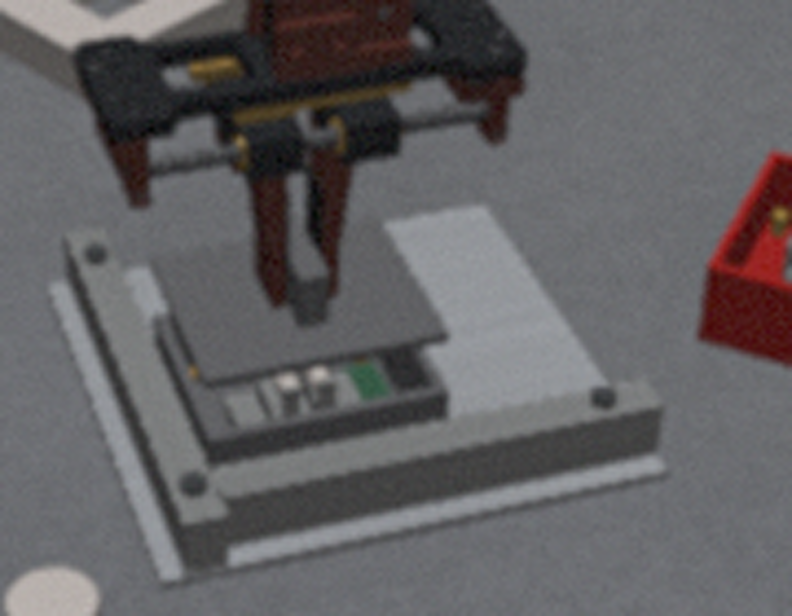

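View pics/w11.png

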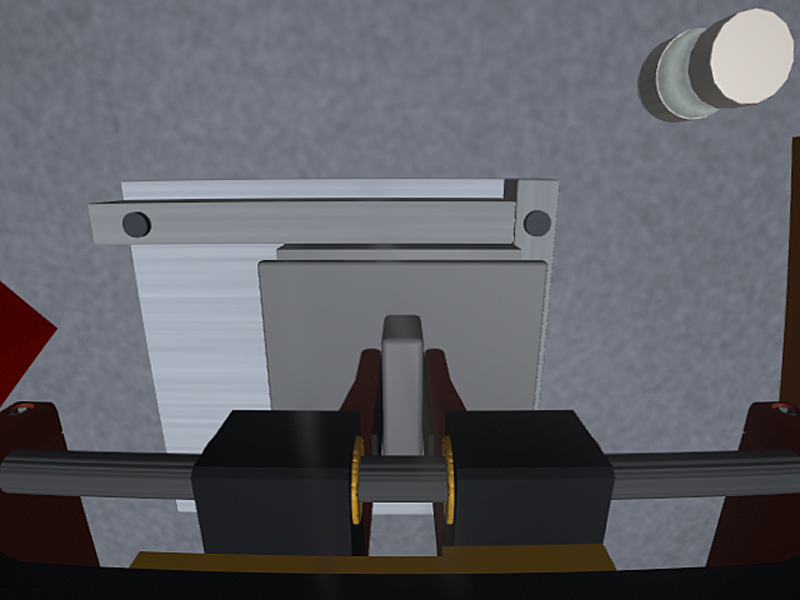

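Emit:
drive_tool:
  commands:
    - [-0.0008, -0.001, 0.005, 0, 0, -0.07, 0.0]
    - [-0.0008, -0.001, 0.01, 0, 0, -0.07, 0.0]
    - [-0.0008, -0.001, 0.013, 0, 0, -0.07, 0.0]
    - [-0.0008, -0.001, 0.013, 0, 0, -0.07, 0.0]
  newtons: 60

```text
time: 18.7
ee_pos: [0.604, 0.1024, 0.0818]
orientation: [-0.0, 0.769, 0.639, -0.0]
wrist_force: [0.4, 0.1, -1.6]
grip_width: 0.157
```

Run:
```python
from h import *
goto(-.0563,-.0456,.0683,79.38)
```

```text
now [0.604  0.1024 0.0818] jig [-0.057  -0.0447] yaw 79.47 F [ 0.4  0.1 -1.6] w 0.0138 t 18.7
shift [-0.0009  0.0007  0.0135] turn z 0.09 Rz [-6.e-04 -2.e-04 -1.e+00]
```

Emit:
drive_tool:
  commands:
    - [-0.0005, 0.0004, 0.001, 0, 0, 0, 0.0]
    - [-0.0005, 0.0004, 0.002, 0, 0, 0, 0.0]
    - [-0.0005, 0.0004, 0.003, 0, 0, 0, 0.0]
    - [-0.0005, 0.0004, 0.004, 0, 0, 0, 0.0]
    - [-0.0005, 0.0004, 0.005, 0, 0, 0, 0.0]
    - [-0.0005, 0.0004, 0.006, 0, 0, 0, 0.0]

```text
time: 19.45
ee_pos: [0.6049, 0.1017, 0.0774]
orientation: [-0.0, 0.769, 0.639, 0.0]
wrist_force: [-4.5, -0.8, 13.3]
grip_width: 0.159
```

Emit:
drive_tool:
  commands:
    - [0, 0, 0.001, 0, 0, 0, 0.0]
    - [0, 0, 0.002, 0, 0, 0, 0.0]
    - [0, 0, 0.003, 0, 0, 0, 0.0]
    - [0, 0, 0.004, 0, 0, 0, 0.0]

```text
time: 19.95
ee_pos: [0.6045, 0.1018, 0.0722]
orientation: [-0.0, 0.769, 0.639, 0.0]
wrist_force: [-0.2, -0.6, -1.9]
grip_width: 0.156
```

Run:
```python
from h import *
goto(-.0563,-.0456,.0683,79.38)
```

```text
now [0.6045 0.1018 0.0722] jig [-0.0564 -0.0452] yaw 79.46 F [-0.2 -0.6 -1.9] w 0.0137 t 19.95
shift [-0.0004  0.0001  0.0039] turn z 0.08 Rz [ 0.e+00  2.e-04 -1.e+00]
```

Past the peak; on to the rim and press.

Emit:
drive_tool:
  commands:
    - [0, 0, 0.001, 0, 0, 0, 0.0]
    - [0, 0, 0.002, 0, 0, 0, 0.0]
    - [0, 0, 0.003, 0, 0, 0, 0.0]
    - [0, 0, 0.004, 0, 0, 0, 0.0]
    - [0, 0, 0.005, 0, 0, 0, 0.0]

```text
time: 20.58
ee_pos: [0.6042, 0.1019, 0.0683]
orientation: [-0.001, 0.769, 0.639, -0.0]
wrist_force: [-9.2, 0.4, 17.1]
grip_width: 0.155
```

Emit:
drive_tool:
  commands:
    - [0, 0, 0, 0, 0, 0, 0.0]
    - [0, 0, 0, 0, 0, 0, 0.0]

```text
time: 20.82
ee_pos: [0.6042, 0.1018, 0.0683]
orientation: [-0.001, 0.769, 0.639, 0.0]
wrist_force: [-6.4, 0.3, 9.8]
grip_width: 0.153
```

Run:
```python
from h import *
goto(-.0563,-.0456,.0683,79.38)
d=cams.read_camera("scene"); crop(d,270,220,180,140,4.4,"s12.png")
d=cams.read_camera("wrist"); crop(d,0,0,640,480,1.25,"w12.png")
for i in range(4):
    cams.read_camera("top"); s=st()[0]; print(s["time"],s["ee_pos"],s["wrist_force"])
```

```text
now [0.6042 0.1018 0.0683] jig [-0.0567 -0.0453] yaw 79.46 F [-6.4  0.3  9.8] w 0.0135 t 20.82
shift [-0.0003  0.0004  0.    ] turn z 0.08 Rz [-8.e-04  1.e-03 -1.e+00]
20.975 [0.60421609 0.10185335 0.06831132] [-5.63470406  0.77380272  8.47747087]
21.025 [0.60422352 0.10186722 0.06833727] [-6.49765137  0.54783059  9.45896297]
21.075 [0.60421192 0.10183524 0.06833863] [-6.03269009  1.58900085 10.03080652]
21.125 [0.60420603 0.10185268 0.06833007] [-6.48497471  0.05849687 10.02163269]
```

View pics/s12.png

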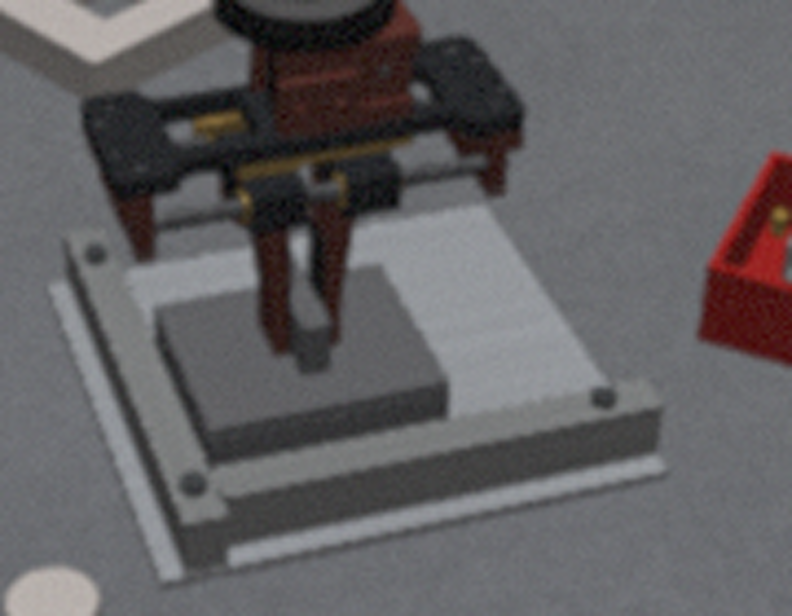

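View pics/w12.png

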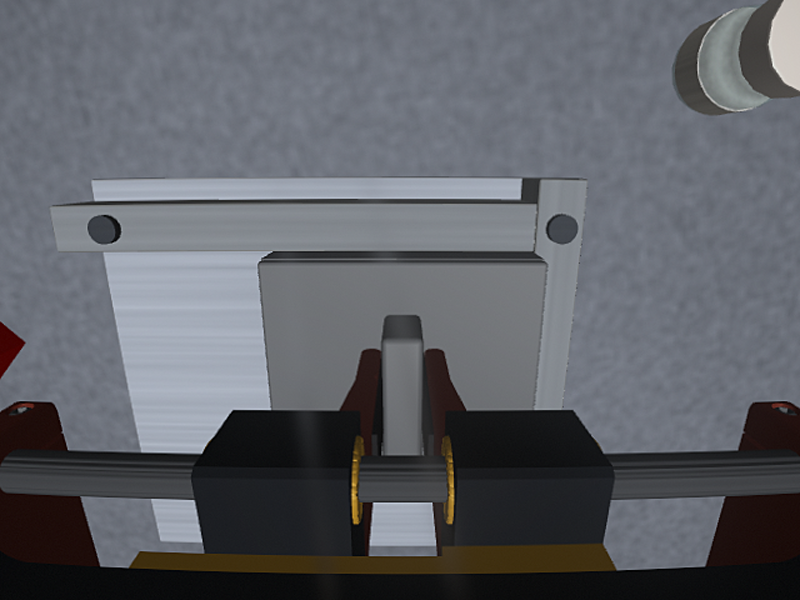

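Emit:
drive_tool:
  commands:
    - [0, 0, 0.001, 0, 0, 0, 0.0]
    - [0, 0, 0.002, 0, 0, 0, 0.0]
    - [0, 0, 0.002, 0, 0, 0, 0.0]
    - [0, 0, 0.002, 0, 0, 0, 0.0]
    - [0, 0, 0.002, 0, 0, 0, 0.0]

```text
time: 21.75
ee_pos: [0.6042, 0.1019, 0.0682]
orientation: [-0.001, 0.769, 0.639, 0.0]
wrist_force: [-13.5, 0.0, 27.3]
grip_width: 0.157
```

Run:
```python
from h import *
for i in range(3):
    cams.read_camera("top"); s=st()[0]; print(s["time"],s["ee_pos"],s["wrist_force"],s["moment"],s["grip_width"])
```

```text
21.8 [0.60422331 0.10184553 0.0682735 ] [-12.57598525  -0.84640254  27.30508436] [-0.19948708  2.93226493 -0.02911433] 0.15475279169413134
21.85 [0.60419731 0.1019     0.06825186] [-14.06562135   0.14925987  27.94541375] [-0.21478442  2.96285242  0.07521372] 0.15518050307626938
21.9 [0.60421464 0.10184434 0.06826224] [-13.51692955   0.2574629   27.54413267] [-0.15636374  2.9200274   0.064956  ] 0.1583753512264374
```

Emit:
drive_tool:
  commands:
    - [0.0005, 0, -0.0013, 0, 0, 0, 0.0]
    - [0.0005, 0, -0.0013, 0, 0, 0, 0.0]
    - [0.0005, 0, -0.0013, 0, 0, 0, 0.0]
    - [0.0005, 0, -0.0013, 0, 0, 0, 0.0]

```text
time: 22.4
ee_pos: [0.6043, 0.1019, 0.0683]
orientation: [-0.001, 0.769, 0.639, -0.0]
wrist_force: [-9.2, -1.2, 15.6]
grip_width: 0.157
```

Run:
```python
from h import *
for i in range(6):
    cams.read_camera("top"); s=st()[0]; print(s["time"],s["ee_pos"],s["wrist_force"],s["moment"],s["grip_width"])
```

```text
22.45 [0.60427095 0.10190617 0.06829205] [-8.91855285 -0.51970538 14.75449423] [-0.27359847  1.95826303  0.02197649] 0.15784138562452435
22.5 [0.60424099 0.10189886 0.06830905] [-9.32837292 -0.33085872 15.15886392] [-0.315466    1.97659891  0.00949319] 0.15923283705981858
22.55 [0.60425884 0.10189072 0.06830524] [-9.98006239 -1.13062774 16.11689066] [-0.30479293  1.97707586  0.05626086] 0.15455648306867129
22.6 [0.60428534 0.10189116 0.06830237] [-8.48449071 -0.50139522 15.37742047] [-0.32941646  1.96601852  0.02313559] 0.14938421090134052
22.65 [0.60427817 0.10192137 0.06832163] [-9.61620463 -0.24914855 16.15291029] [-0.29029712  1.9963084  -0.00740854] 0.1581062737632566
22.7 [0.6042586  0.10189612 0.06831248] [-9.10154163 -0.32414328 15.33773832] [-0.31142015  1.9495085   0.02834554] 0.1553675754133222
```

Run:
```python
from h import *
d=cams.read_camera("top"); crop(d,0,0,640,480,1,"t13.png")
d=cams.read_camera("scene"); crop(d,280,270,150,80,5.2,"s13.png",w2px(d,xf(.60448,.10145,-.1854,[[.055,.045,.057],[-.055,.045,.057],[.055,-.045,.057],[.055,.045,.036],[-.055,.045,.036]])))
```

```text
(no output)
```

View pics/s13.png

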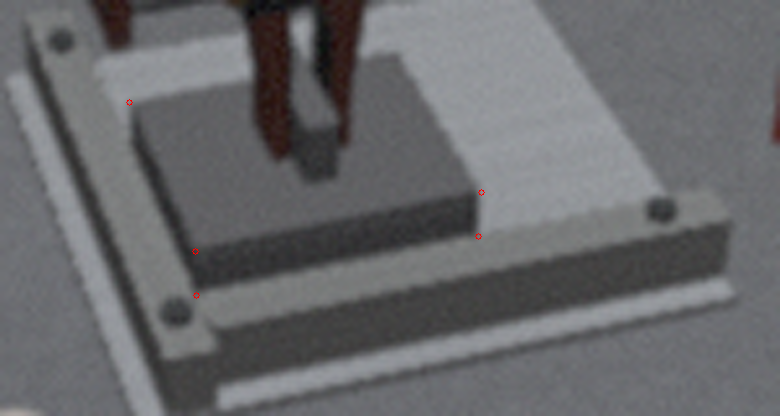

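View pics/t13.png

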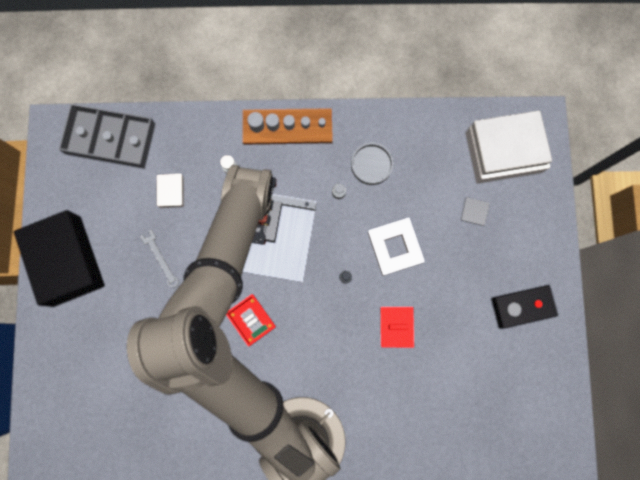

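Cover flush on the box, box against both fences (edges within about 1 px of the predicted home position), bystanders unchanged. Handing in.

Run:
```python
from rig import workorder
print(workorder.close_job())
```

```text
the job is handed in; nothing more can be done
None
```

The box is in its corner with the cover snapped home on the rim. I handed the job in at about 23 s, still gripping the bar at 60 N and pressing down.

- **Box:** I pushed it with two fingers against the x fence, then the y fence, then the x fence again, at 15–23 N. One image after the y push suggested a 1–2 mm gap at the x fence, so I repeated the x push. It stopped at the same place, and the next image showed the wall flush within measurement error.
- **Cover:** I took it off the white block by its bar and lined it up with the box to within about 0.5 mm and 0.2°. The push peaked at about 13 N, dropped away past the catch, and the cover stopped at 51.0 mm, the height of the rim.
- **Last readings:** The downward push reads 15–16 N, about 1.4 N more counting the cover's weight. There is also about 9 N sideways, mostly into the x fence. It briefly reached about 28 N while I set the force, so I backed it off.
- **Last pictures:** The cover looks flush on the rim, and the bystanders and the red look-alikes look unmoved. The top camera could not see the box because the arm was in the way, so its final position rests on the scene camera and the arm's readings.

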